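# Chase the thread of a lift nut in a cam vise

### The job

Swing the lever of the little vise fully shut so that it clamps the nut block. Then run the tap down the nut by pushing its wrench round, stopping at each reversal: half a turn clockwise (seen from above), a quarter turn back, half a turn clockwise, a quarter turn back, and clockwise again until the tap is fully home, its collar down on the block; leave the vise shut and the tap home. Leave the beaker and the tube rack where they are.

Things in the scene. Friction and masses are not known exactly. Their poses are not given: they have to be found in the camera images.
- vise: Fixed grey cam vise: base plate 120 mm (x) by 260 mm (y, from -65 to +195) by 20 mm thick, a square aluminium nut block 62 x 62 mm (top 75 mm above the bench) between two jaws up to 70 mm high (jaws and block stay within 45 mm of the tap's axis in x, from -54 to +66 mm in y). Origin on the bench under the vertical axis of the tap; z up. The clamp lever's pivot is at (0, 150) mm. Cannot be moved.
- clamp_lever (a joint): Angle of the vise's clamp lever about its vertical pivot, rad: 0 = open, lever pointing along the vise's +y (away from the tap); grows as it swings anticlockwise seen from above, towards the vise's -x; 1.5 = fully shut, against its stop. It stays where it is left and takes about 3 N at the tip to move; a sliding jaw closes with it.
- lever_pivot (a point): Point on the lever's vertical pivot axis at the height of the lever's middle (60 mm above the bench). The hub round it is 36 mm across.
- lever_tip (a point): The free end of the lever, 105 mm from lever_pivot and moving with it. The lever is a steel rod 14 mm thick with a black grip 20 mm thick over its outer 55 mm, centre line about 60 mm above the bench.
- tap_wrench (a joint): Angle of the tap and its wrench about the vertical tap axis, rad: grows clockwise seen from above (half a turn = 3.14). Starts within 0.25 of 0 and is fully home against its stop at 6.28. Seen from above the wrench_end arm points along the vise's +x at 0, along -y at 1.57, along -x at 3.14. The tap feeds down 8 mm per turn. Stiff (0.3 N m, about 5 N at 65 mm from the axis): stays where it is left, no spring-back.
- wrench_hub (a point): Middle of the wrench bar, on the tap's axis; 113 mm above the bench at angle 0 and 105 mm when home. Around it is a dark steel wrench body 50 mm along the bar, 26 mm across, 24 mm high; below it the 34 mm collar (underside 30 mm below wrench_hub), that meets the nut block when home.
- wrench_end (a point): One end of the wrench bar, 94 mm from wrench_hub and moving with it. The bar is a level steel rod 12 mm thick and 188 mm long in all, two equal plain arms. Below the bar is free space down to the vise's jaws, 35 mm below.
- beaker: Bystander, loose: glass beaker 116 mm across and 130 mm high with a basket of tubes inside, whose rod reaches 160 mm; origin at the centre of its underside. To be left alone.
- tube_rack: Bystander, loose: white rack of glass tubes, 90 x 200 mm (x, y), 95 mm high; origin at the centre of its underside. To be left alone.

How it is judged (in metres and radians):
On the way, in this order (a step that is already met when the one before it is completed fails the run):
1. the clamp lever is shut (value of joint clamp_lever above 1.35 rad), for 0.2 s.
2. the tap has stopped about half a turn on (tap_wrench 2.4 to 3.9) (value of joint tap_wrench between 2.4 and 3.9 rad and velocity of joint tap_wrench between -0.2 and 0.2 rad/s), for 0.2 s.
3. it has stopped about a quarter turn back from there (0.8 to 2.35) (value of joint tap_wrench between 0.8 and 2.35 rad and velocity of joint tap_wrench between -0.2 and 0.2 rad/s), for 0.2 s.
4. it has stopped about half a turn on from there (3.95 to 5.5) (value of joint tap_wrench between 3.95 and 5.5 rad and velocity of joint tap_wrench between -0.2 and 0.2 rad/s), for 0.2 s.
5. it has stopped about a quarter turn back again (2.35 to 3.9) (value of joint tap_wrench between 2.35 and 3.9 rad and velocity of joint tap_wrench between -0.2 and 0.2 rad/s), for 0.2 s.
6. the tap is fully home (over 6.05) (value of joint tap_wrench above 6.05 rad and velocity of joint tap_wrench between -0.2 and 0.2 rad/s), for 0.2 s.
At the end, for the whole second after the job is handed in: The tap is home (tap_wrench over 6.05 rad) and at rest, the clamp lever is shut (over 1.35 rad), and the beaker and the tube rack stand within 30 mm of where they were (all of step 6 and value of joint clamp_lever above 1.35 rad and distance of each of beaker, tube_rack from where it was at the start of the episode below 0.03 m and angle between each of beaker, tube_rack's own z axis and vertical below 0.2 rad); the robot touches nothing.
It fails at once if the tap is turned beyond about an eighth of a turn while the vise is not shut (value of joint tap_wrench above 0.8 rad and value of joint clamp_lever below 1.2 rad).
It fails at once if the beaker or the tube rack is pushed away by 30 mm or tipped (distance of any of beaker, tube_rack from where it was at the start of the episode above 0.03 m or angle between any of beaker, tube_rack's own z axis and vertical above 0.3 rad).
It also fails if it takes over 72 s, if anything falls off the work surface, if the arm or the gripper's body presses on something with over 40 N, if the wrist force passes 120 N, or if a joint passes its speed limit or range.

### The arm

A 6-joint arm with a two-finger parallel gripper is mounted at the origin on the work surface. World frame = base frame: x ahead of the robot, y to its left, z up, the work surface at z = 0. Lengths are in mm, angles in rad, forces in N, time in s.
With the tool pointing down it reaches from about 350 to 875 mm from the base axis. Payload 4.2 kg.
Tool frame: the origin (TCP) lies at the very end of the fingers, on their centre line; the grasp point (between the pads) lies 19 mm behind it; z points along the fingers, y is the line along which they close (so a half turn about z gives the same grasp; the last joint's range is limited). The gripper opens to 85 mm and grips with 20 to 120 N. Pads are 22 mm wide; open, the fingers measure 114 mm over their backs; the gripper's body (76 mm by 85 mm) begins 54 mm behind the grasp point. The pads swing forward as they close: fully open they stand 13 mm farther back than shut.
Start: joints at [1.486, 0.385, 0.008, 0, -1.194, -0.259], TCP at [210.634, 588.415, 231.312] pointing down, gripper open.
Joint ranges: [-3.14, 3.14], [-1.21, 2.06], [-1.07, 1.41], [-3.16, 2.05], [-2.99, -0.16], [-3.1, 3.1]. Speed limits (rad/s): [2.79, 2.79, 3.14, 3.14, 3.14, 3.14].

### API

Orientations are given as a rotation vector (axis times angle).
In Python, from cell import ctrl, optics gives the robot as it stands.
- The arm moves only by the shell command python3 -m inch 'ROWS' [OPENING] [FORCE]. ROWS is JSON, a list of rows, each a list of 2 entries, a list of its own where there are three numbers: the shift along the tool's x, y, z in mm, then the turn, a rotation vector about the tool's x, y, z in rad. In form: [[[dx, dy, dz], [ax, ay, az]], ...]. A call has 1 to 10 rows; each row shifts and turns the commanded pose from where the row before left it, along the tool's axes as they then stand; what a row does not reach is not made up. A row lasts 1/10 s, in which the tool goes at most 50 mm and 8.59 degrees, less where a joint would pass 70% of its speed; a pose out of reach is approached as far as the arm can. A call with a gripper value outside its range is refused whole. OPENING is the closure, from -1 (fully open) to 1 (shut), set as the call begins (- or left out, the last holds). The fingers move at their own pace and stop on an object; FORCE is the grip in N (left out, the last holds). Time passes only in rows, so rows that do not move let the fingers close. It gives the time, the measured TCP pose, the force, the opening and the grip force at its end, in the units of the state.
- ctrl.state(): the state, without advancing time (a new reading comes with each control period).
- optics.read_camera(name): name is "scene" or "top" or "wrist"; returns a dict with "color" (420x560x3 uint8, red, green, blue), "fx", "fy", "cx", "cy" (pixels), "cam_to_world" (4x4, takes a point from camera to world coordinates). Camera axes: x right, y up, looking along -z (the intrinsics and any distortion apply to the point x, -y, -z); pixel columns grow to the right and rows downward; lengths in mm; the calibration is good to about 2 mm. A picture is of the moment at which its call begins. There is no depth.
- ctrl.hand_in(): hands the job in; it is judged then, once.
The state is a dict: "t": time; "joint_positions": joint angles; "joint_vel": joint speeds; "tau": joint torques, N m; "eef_pos": TCP position; "tool_rot": TCP orientation; "contact_force": force on the tool from outside, world axes, zero at the start; "wrist_torque": the same for the moment, N m; "opening": opening from 0.0 (shut) to 1.0 (fully open); "grip_force": force on a finger pad.
Only numpy, scipy, OpenCV 4.12 (cv2) and the standard library are available. Lean on these libraries where they do the work, as an engineer would, in place of code of your own. Each camera call takes 0.05 s, during which the arm holds its last target. There are 200 camera calls.

## Working session

There is one attempt and no reset: what is moved stays moved. The work goes in short steps, Python scripts to look and compute and a shell command to move; the robot and the scene stay as the last step left them, time stands still between calls to the robot, and variables do not carry over. Pictures are saved under pics/ and viewed, at most 10 in all, crops included, and the job is handed in when it is done.

```bash
mkdir -p pics; ls; python3 - <<'E'
from cell import ctrl, optics
import cv2, numpy as np
print(ctrl.state())
for n in ("scene","top"):
    r=optics.read_camera(n); cv2.imwrite(f"pics/{n}0.png",r["color"][:,:,::-1])
    print(n,{k:(v if k!="cam_to_world" else np.round(v,4).tolist()) for k,v in r.items() if k!="color"})
E
```

```text
pics
{'t': 0.0, 'joint_positions': array([ 1.48561116e+00,  3.85524621e-01,  6.62336353e-03, -4.71956305e-04,
       -1.19404229e+00, -2.58594608e-01]), 'joint_vel': array([-0.00020738,  0.00058844,  0.00049423,  0.00080923, -0.00020915,
       -0.00039859]), 'tau': array([-9.32030853e-04, -3.92293274e+01,  1.88401830e+01,  4.18621972e+00,
       -4.64216253e-03, -1.78407475e-06]), 'eef_pos': array([210.4496524 , 587.86942465, 230.24393784]), 'tool_rot': array([ 3.09310402e+00, -5.37249619e-01, -3.94122018e-04]), 'contact_force': array([-0.42853587, -0.06112425, -0.18378626]), 'wrist_torque': array([ 0.01059943,  0.05776145, -0.00609545]), 'grip_force': 0.0, 'opening': 1.003338390502745}
scene {'fx': 539.6874555222545, 'fy': 539.6874555222545, 'cx': 298.6046090733216, 'cy': 203.81050960236612, 'cam_to_world': [[0.0553, -0.5622, 0.8251, 1837.3422], [0.9985, 0.0307, -0.046, -100.0957], [0.0006, 0.8264, 0.563, 948.5326], [0.0, 0.0, 0.0, 1.0]]}
top {'fx': 403.33820077591366, 'fy': 403.33820077591366, 'cx': 279.8017008420376, 'cy': 210.8898024487998, 'cam_to_world': [[-0.0258, 0.9952, -0.094, 441.4222], [-0.9997, -0.0257, 0.0021, -38.6125], [-0.0003, 0.094, 0.9956, 1467.811], [0.0, 0.0, 0.0, 1.0]]}
```

View pics/scene0.png

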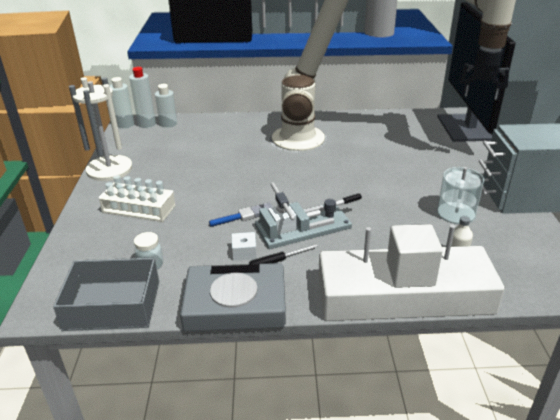

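View pics/top0.png

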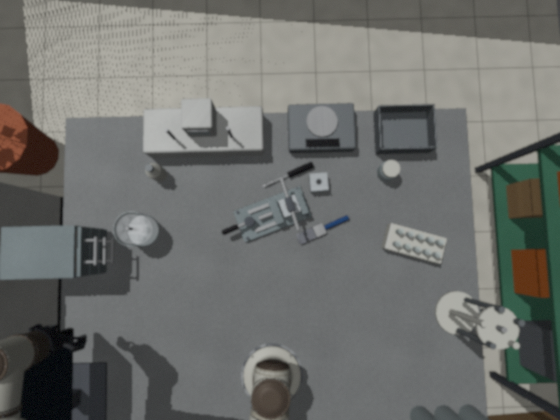

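The scene view shows the vise at about (305,215), its lever with black grip to the right (350,200), and the tap wrench near (285,200). In the top view the vise is at (270,213), the lever grip at (230,230) and the wrench bar near (292,207). The beaker is at (138,229) and the rack at (415,244). I'll enlarge both crops.

```bash
python3 - <<'E'
import cv2, numpy as np
a=cv2.imread("pics/top0.png")[155:255,215:355]; b=cv2.imread("pics/scene0.png")[170:255,205:370]
a=cv2.resize(a,(560,400),interpolation=cv2.INTER_CUBIC)
b=cv2.resize(b,(660,340),interpolation=cv2.INTER_CUBIC)
a=cv2.convertScaleAbs(a,alpha=1.5)
cv2.imwrite("pics/topc.png",a);cv2.imwrite("pics/scenec.png",b)
E
```

```text
(no output)
```

View pics/topc.png

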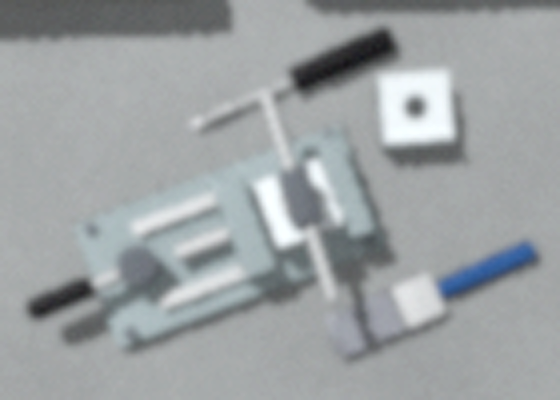

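View pics/scenec.png

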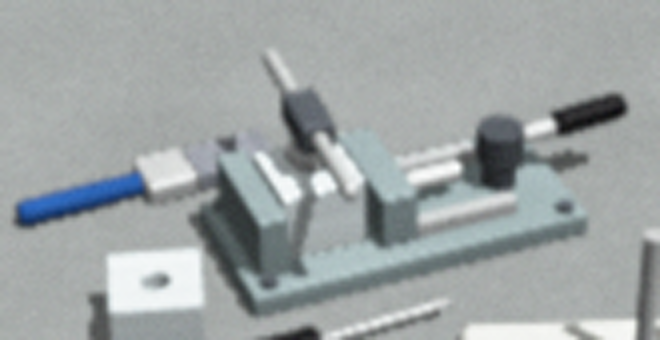

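```bash
cat > h.py <<'E'
import numpy as np
from cell import ctrl, optics
from scipy.spatial.transform import Rotation as R
CAM={}
def cam(n):
    if n not in CAM: CAM[n]=optics.read_camera(n)
    return CAM[n]
def ray(n,p):
    c=cam(n); M=np.array(c["cam_to_world"])
    d=M[:3,:3]@np.array([(p[0]-c["cx"])/c["fx"],-(p[1]-c["cy"])/c["fy"],-1]); return M[:3,3],d
def onz(n,p,z):
    o,d=ray(n,p); return o+d*(z-o[2])/d[2]
def tri(p,q):
    o,d=ray("top",p);u,e=ray("scene",q)
    s=np.linalg.lstsq(np.c_[d,-e],u-o,rcond=None)[0]
    a=o+d*s[0];b=u+e*s[1]; return (a+b)/2,np.linalg.norm(a-b)
E
python3 - <<'E'
from h import *
np.set_printoptions(precision=1,suppress=True)
E1=onz("top",(281.75,178.75),113);E2=onz("top",(298.25,229.25),113)
print("ends",E1,E2,"mid",(E1+E2)/2,"len",np.linalg.norm(E1-E2))
print("hub",onz("top",(290.75,204.25),125),onz("scene",(282,197.5),120))
T=onz("top",(223,232),60);H=onz("top",(250.5,221.25),80)
print("tip",T,"pivot",H,np.linalg.norm((T-H)[:2]), tri((223,232),(360.5,195.5)))
print(tri((281.75,178.75),(293,216)),tri((298.25,229.25),(272.5,183)))
# base plate corners top crop z=20
for p in [(78,232),(120,350),(335,130),(383,255)]:
    print(onz("top",(p[0]/4+215,p[1]/4+155),20))
print("beaker",onz("top",(138,229),100),"rack",onz("top",(415,244),60))
E
```

```text
ends [678.9 -50.9 113. ] [ 505.8 -101.8  113. ] mid [592.3 -76.4 113. ] len 180.40378746671382
hub [589.6 -78.7 125. ] [589.6 -76.7 120. ]
tip [505.5 158.4  60. ] pivot [539.2  60.4  80. ] 103.67868286046972 (array([505.4, 158.5,  62.8]), np.float64(1.0012989112176025))
(array([677.8, -50.6, 118.9]), np.float64(0.6172707270836777)) (array([ 505.7, -101.8,  115.8]), np.float64(0.12776406129242368))
[574.7 121.7  20. ]
[467.7  85.8  20. ]
[ 661.5 -112.5   20. ]
[ 546.8 -152.3   20. ]
beaker [521.3 441.  100. ] rack [ 446.5 -508.7   60. ]
```

```bash
python3 -m inch '[[[0,0,0],[0,0,-0.115]],[[0,0,0],[0,0,-0.115]],[[0,0,0],[0,0,-0.114]],[[0,0,0],[0,0,0]]]' 1 40
python3 -m inch '[[[29,36.3,0],[0,0,0]],[[29,36.3,0],[0,0,0]],[[29,36.3,0],[0,0,0]],[[29,36.3,0],[0,0,0]],[[29,36.3,0],[0,0,0]],[[29,36.3,0],[0,0,0]],[[29,36.3,0],[0,0,0]],[[29,36.3,0],[0,0,0]]]'
python3 -m inch '[[[29,36.3,0],[0,0,0]],[[29,36.3,0],[0,0,0]],[[29,36.3,0],[0,0,0]],[[29,36.3,0],[0,0,0]],[[0,0,0],[0,0,0]],[[0,0,0],[0,0,0]]]'
python3 - <<'E'
from h import *
np.set_printoptions(precision=1,suppress=True)
s=ctrl.state();P=s["eef_pos"];print(R.from_rotvec(s["tool_rot"]).as_matrix(),s["joint_positions"])
piv=np.array([540,61]);a0=np.pi/2+np.radians(19.5)
last=P[:2]
for th,off in [(0,45)]+[(t,24) for t in np.arange(0,1.65,.15)]:
    e=np.array([np.cos(a0+th),np.sin(a0+th)]);n=np.array([-e[1],e[0]])
    p=piv+80*e-off*n; d=p-last; last=p; print(round(th,2),p,"tool d",d*[1,-1])
E
```

```text
t: 0.6
eef_pos: [210.6, 588.3, 231.0]
tool_rot: [3.141, -0.0, -0.0]
contact_force: [0.6, 0.9, 0.1]
opening: 0.324
grip_force: 0.0
t: 1.4
eef_pos: [443.5, 296.4, 231.5]
tool_rot: [-3.141, 0.004, -0.001]
contact_force: [0.1, 0.4, 0.6]
opening: -0.004
grip_force: 0.0
t: 2.0
eef_pos: [559.0, 151.8, 230.8]
tool_rot: [3.141, -0.007, -0.001]
contact_force: [0.2, -0.4, -0.2]
opening: 0.001
grip_force: 0.0
[[ 1. -0. -0.]
 [-0. -1. -0.]
 [-0.  0. -1.]] [ 0.5  0.3 -0.1 -0.  -1.2  1. ]
0 [555.7 151.4] tool d [-3.3  0.3]
0.0 [535.9 144.4] tool d [-19.8   7. ]
0.15 [523.5 142.9] tool d [-12.4   1.5]
0.3 [511.4 139.5] tool d [-12.1   3.4]
0.45 [500.  134.3] tool d [-11.4   5.1]
0.6 [489.5 127.5] tool d [-10.5   6.8]
0.75 [480.1 119.3] tool d [-9.4  8.3]
0.9 [472.1 109.7] tool d [-8.   9.6]
1.05 [465.6  99. ] tool d [-6.5 10.7]
1.2 [460.8  87.4] tool d [-4.8 11.5]
1.35 [457.7  75.3] tool d [-3.1 12.1]
1.5 [456.5  62.8] tool d [-1.2 12.5]
```

```bash
python3 -m inch '[[[-3,0,40],[0,0,0]],[[0,0,40],[0,0,0]],[[0,0,40],[0,0,0]],[[0,0,40],[0,0,0]],[[0,0,26],[0,0,0]],[[0,0,0],[0,0,0]],[[0,0,0],[0,0,0]]]'
python3 -m inch '[[[-10,3.5,0],[0,0,0]],[[-10,3.5,0],[0,0,0]],[[-6,1,0],[0,0,0]],[[-6,1,0],[0,0,0]],[[-6,1.7,0],[0,0,0]],[[-6,1.7,0],[0,0,0]],[[-6,2.5,0],[0,0,0]],[[-6,2.5,0],[0,0,0]]]'
python3 -m inch '[[[-5,3.4,0],[0,0,0]],[[-5,3.4,0],[0,0,0]],[[-5,4,0],[0,0,0]],[[-5,4,0],[0,0,0]],[[-4,5,0],[0,0,0]],[[-4,5,0],[0,0,0]],[[-3,5.3,0],[0,0,0]],[[-3,5.3,0],[0,0,0]]]'
python3 -m inch '[[[-2,6,0],[0,0,0]],[[-2,6,0],[0,0,0]],[[-1.5,6,0],[0,0,0]],[[-1.5,6,0],[0,0,0]],[[-0.5,4,0],[0,0,0]],[[0,0,0],[0,0,0]]]'
```

```text
t: 2.7
eef_pos: [555.8, 154.0, 46.0]
tool_rot: [3.141, 0.003, 0.001]
contact_force: [0.8, 0.4, 1.1]
opening: 0.003
grip_force: 0.0
t: 3.5
eef_pos: [499.7, 135.6, 45.5]
tool_rot: [-3.141, -0.001, -0.002]
contact_force: [3.3, 0.5, 0.1]
opening: -0.0
grip_force: 1.4
t: 4.3
eef_pos: [465.4, 99.6, 45.3]
tool_rot: [3.142, 0.0, -0.0]
contact_force: [1.6, 1.8, -0.2]
opening: -0.001
grip_force: 1.2
t: 4.9
eef_pos: [457.3, 71.1, 45.1]
tool_rot: [3.141, -0.001, -0.003]
contact_force: [0.5, 1.2, 0.8]
opening: 0.0
grip_force: 0.3
```

```bash
python3 - <<'E'
from h import *
import cv2
print(ctrl.state()["contact_force"])
a=cam("top")["color"][155:255,195:335,::-1]
cv2.imwrite("pics/top1.png",cv2.convertScaleAbs(cv2.resize(a,(560,400),interpolation=cv2.INTER_CUBIC),alpha=1.5))
E
```

```text
[0.53503651 1.16166287 0.75888045]
```

View pics/top1.png

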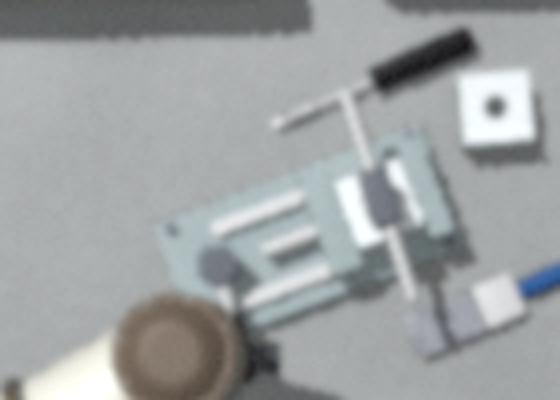

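The lever follows the tool and now points down-right from its pivot at crop (222,268). I'll push on until the force shows the stop.

```bash
for i in 1; do python3 -m inch '[[[-0.5,4,0],[0,0,0]],[[0,4,0],[0,0,0]],[[0,0,0],[0,0,0]]]'; done
python3 -m inch '[[[0,3,0],[0,0,0]],[[0,0,0],[0,0,0]]]'
```

```text
t: 5.25
eef_pos: [458.0, 66.2, 45.2]
tool_rot: [-3.138, 0.001, -0.003]
contact_force: [-4.1, 14.4, -0.5]
opening: 0.001
grip_force: 7.6
t: 5.45
eef_pos: [458.2, 65.6, 45.2]
tool_rot: [-3.135, 0.001, -0.005]
contact_force: [-9.5, 26.5, -1.4]
opening: -0.005
grip_force: 13.8
```

```bash
python3 -m inch '[[[0,-20,0],[0,0,0]],[[0,-25,0],[0,0,0]],[[0,0,-40],[0,0,0]],[[0,0,-40],[0,0,0]],[[0,0,-35],[0,0,0]],[[0,0,0],[0,0,0]]]'
cat > arc.py <<'E'
from h import *
import sys
AX=np.array([591,-77.]);A0=np.radians(19.6)
def peg(th,side,extra=0,r=68,arm=0):   # side +1: pushes clockwise
    a=A0-th+arm*np.pi; u=np.array([np.cos(a),np.sin(a)]);n=np.array([-u[1],u[0]])*side
    off=6+11*abs(n[0])+14.5*abs(n[1])+extra
    return AX+r*u+off*n
def show(seq,last):
    for k in seq:
        p=peg(*k); print(np.round(k[0],2),np.round(p,0),np.round((p-last)*[1,-1],1)); last=p
E
python3 - <<'E'
from arc import *
s=ctrl.state();print(s["eef_pos"])
show([(0.06,1,20)]+[(t,1) for t in np.arange(0.06,3.2,.22)],s["eef_pos"][:2])
E
```

```text
t: 6.05
eef_pos: [459.8, 106.8, 164.8]
tool_rot: [-3.138, -0.002, -0.012]
contact_force: [-0.6, 1.0, 0.6]
opening: 0.002
grip_force: 0.0
[459.83473814 106.76814519 164.83326271]
0.06 [644. -17.] [184.5 123.5]
0.06 [650. -36.] [ 5.6 19.2]
0.28 [658. -52.] [ 7.6 15.7]
0.5 [662. -66.] [ 4.1 14.3]
0.72 [663. -80.] [ 1.3 14.3]
0.94 [661. -95.] [-2.1 15.1]
1.16 [ 655. -110.] [-5.8 15. ]
1.38 [ 645. -124.] [-9.7 13.7]
1.6 [ 632. -135.] [-13.4  11.3]
1.82 [ 616. -143.] [-16.3   7.8]
2.04 [ 601. -147.] [-14.5   3.8]
2.26 [ 588. -148.] [-13.1   1.4]
2.48 [ 574. -147.] [-13.9  -1.4]
2.7 [ 560. -142.] [-14.1  -4.7]
2.92 [ 546. -134.] [-13.4  -8.3]
3.14 [ 535. -122.] [-11.6 -11.8]
```

```bash
python3 -m inch '[[[37,24.7,0],[0,0,0]],[[37,24.7,0],[0,0,0]],[[37,24.7,0],[0,0,0]],[[37,24.7,0],[0,0,0]],[[37,24.7,0],[0,0,0]],[[0,0,0],[0,0,0]],[[0,0,37],[0,0,0]],[[0,0,38],[0,0,0]],[[0,0,0],[0,0,0]],[[0,0,0],[0,0,0]]]'
python3 - <<'E'
from h import *
import cv2
a=cam("top")["color"][155:255,205:345,::-1]; b=cam("scene")["color"][170:255,205:370,::-1]
a=cv2.resize(a,(560,400),interpolation=cv2.INTER_CUBIC);b=cv2.resize(b,(388,200),interpolation=cv2.INTER_CUBIC)
c=np.zeros((600,560,3),np.uint8);c[:400]=cv2.convertScaleAbs(a,alpha=1.4);c[400:,:388]=b
cv2.imwrite("pics/v2.png",c)
E
```

```text
t: 7.05
eef_pos: [641.9, -17.6, 85.0]
tool_rot: [3.14, 0.001, -0.004]
contact_force: [-0.1, -0.6, 1.4]
opening: -0.0
grip_force: 0.0
```

View pics/v2.png

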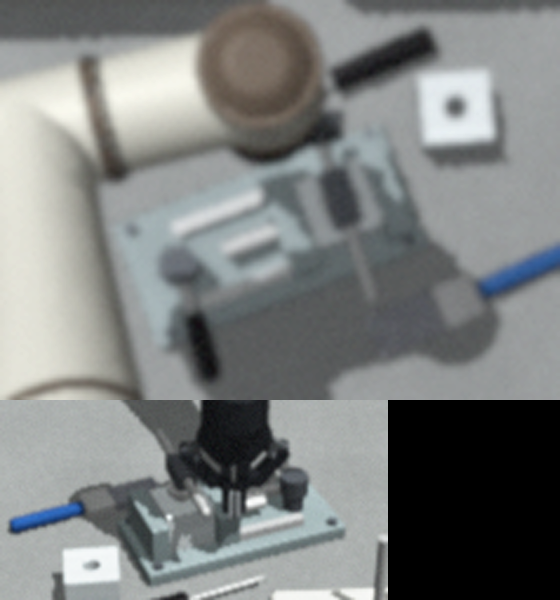

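The lever is shut: pivot at (180,265), grip end at (210,372), square to the vise's long axis. The fingers stand beside the bar's far arm. Next is the first half turn.

```bash
python3 -m inch '[[[4,9.5,0],[0,0,0]],[[4,9.5,0],[0,0,0]],[[8,15.5,0],[0,0,0]],[[4,14.3,0],[0,0,0]],[[1.3,14.3,0],[0,0,0]],[[-2,15,0],[0,0,0]],[[-5.8,15,0],[0,0,0]],[[-9.7,13.7,0],[0,0,0]],[[0,0,0],[0,0,0]]]'
python3 -m inch '[[[-13.4,11.3,0],[0,0,0]],[[-16.3,7.8,0],[0,0,0]],[[-14.5,3.8,0],[0,0,0]],[[-13,1.4,0],[0,0,0]],[[-14,-1.4,0],[0,0,0]],[[-14,-4.7,0],[0,0,0]],[[-13.4,-8.3,0],[0,0,0]],[[-10,-10.5,0],[0,0,0]],[[0,0,0],[0,0,0]],[[0,0,0],[0,0,0]]]'
python3 -m inch '[[[0,0,0],[0,0,0]],[[0,0,0],[0,0,0]],[[0,0,0],[0,0,0]]]'
python3 - <<'E'
from h import *
import cv2
a=cam("top")["color"][155:255,225:365,::-1]; b=cam("scene")["color"][170:255,205:370,::-1]
a=cv2.resize(a,(560,400),interpolation=cv2.INTER_CUBIC);b=cv2.resize(b,(388,200),interpolation=cv2.INTER_CUBIC)
c=np.zeros((600,560,3),np.uint8);c[:400]=cv2.convertScaleAbs(a,alpha=1.4);c[400:,:388]=b
cv2.imwrite("pics/v3.png",c)
E
```

```text
t: 8.05
eef_pos: [646.8, -126.0, 85.8]
tool_rot: [-3.141, 0.003, -0.003]
contact_force: [1.2, 0.5, -0.1]
opening: 0.003
grip_force: 0.4
t: 9.05
eef_pos: [539.3, -124.1, 86.3]
tool_rot: [3.141, 0.001, 0.003]
contact_force: [2.1, -1.9, 1.4]
opening: 0.001
grip_force: 1.0
t: 9.35
eef_pos: [538.5, -124.1, 85.4]
tool_rot: [3.141, 0.0, 0.001]
contact_force: [2.6, -2.3, 1.1]
opening: -0.005
grip_force: 1.5
```

View pics/v3.png

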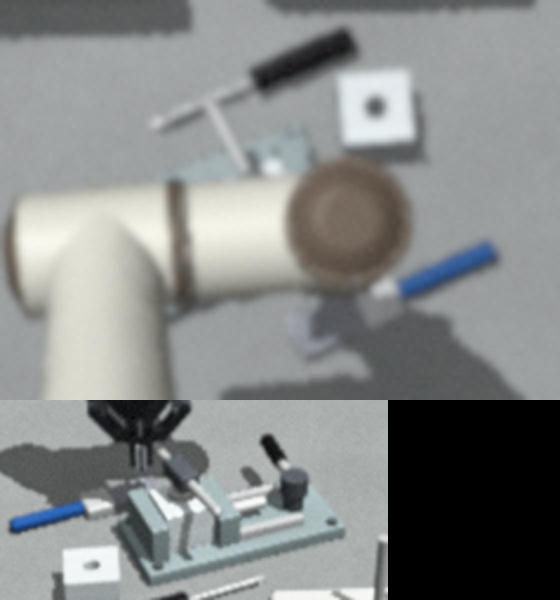

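The free arm's end is at crop (207,97), so the tap stands near 3.0. The peg can now slide along the same side of the bar to the other arm and push it back.

```bash
cat >> arc.py <<'E'
def thetafrom(px,z=109,arm=0):
    d=onz("top",px,z)[:2]-AX; return (A0+arm*np.pi-np.arctan2(d[1],d[0]))%(2*np.pi),np.hypot(*d)
E
python3 - <<'E'
from arc import *
print(thetafrom((276.75,179.25),109,1))
s=ctrl.state();th=3.0
show([(th,1,22,68,0),(th,-1,22,68,1)]+[(t,-1,0,68,1) for t in np.arange(th,1.4,-.22)],s["eef_pos"][:2])
E
```

```text
(np.float64(3.0248701228724264), np.float64(97.35339755352648))
3.0 [ 552. -149.] [13.7 25.4]
3.0 [673. -86.] [120.4 -63.2]
3.0 [662. -67.] [-10.2 -19.5]
2.78 [658. -51.] [ -3.8 -15.1]
2.56 [651. -37.] [ -7.7 -14.5]
2.34 [639. -24.] [-11.6 -12.7]
2.12 [624. -15.] [-14.9  -9.7]
1.9 [607.  -9.] [-17.   -5.7]
1.68 [595.  -6.] [-12.5  -2.6]
1.46 [581.  -6.] [-13.6  -0.1]
```

```bash
python3 -m inch '[[[7,13,0],[0,0,0]],[[7,13,0],[0,0,0]],[[30,-16,0],[0,0,0]],[[30,-16,0],[0,0,0]],[[30,-16,0],[0,0,0]],[[30,-15,0],[0,0,0]],[[0,0,0],[0,0,0]],[[-5,-10,0],[0,0,0]],[[-5,-10,0],[0,0,0]],[[-4,-15,0],[0,0,0]]]'
python3 -m inch '[[[-7.7,-14.5,0],[0,0,0]],[[-11.6,-12.7,0],[0,0,0]],[[-15,-9.7,0],[0,0,0]],[[-17,-5.7,0],[0,0,0]],[[-12.5,-2.6,0],[0,0,0]],[[-13,0,0],[0,0,0]],[[0,0,0],[0,0,0]],[[0,0,0],[0,0,0]],[[0,0,0],[0,0,0]],[[0,0,0],[0,0,0]]]'
python3 - <<'E'
from arc import *
s=ctrl.state();th=1.5
show([(th,-1,22,68,1),(th,1,22,68,0)]+[(t,1,0,68,0) for t in np.arange(th,4.85,.23)],s["eef_pos"][:2])
E
```

```text
t: 10.5
eef_pos: [655.8, -52.9, 85.0]
tool_rot: [3.14, -0.002, -0.005]
contact_force: [0.2, -5.7, -1.7]
opening: -0.004
grip_force: 2.5
t: 11.5
eef_pos: [581.4, -6.2, 85.3]
tool_rot: [-3.141, -0.0, -0.0]
contact_force: [1.8, 1.0, 2.5]
opening: -0.0
grip_force: 1.0
1.5 [604.   3.] [22.5 -9.1]
1.5 [ 658. -122.] [ 54.6 124.6]
1.5 [ 638. -131.] [-20.2   8.8]
1.73 [ 622. -140.] [-15.8   9.8]
1.96 [ 605. -146.] [-17.    5.4]
2.19 [ 592. -148.] [-13.3   2.3]
2.42 [ 578. -147.] [-14.4  -0.6]
2.65 [ 563. -143.] [-14.8  -4. ]
2.88 [ 549. -136.] [-14.2  -7.9]
3.11 [ 536. -124.] [-12.5 -11.8]
3.34 [ 527. -108.] [ -9.4 -15.3]
3.57 [521. -92.] [ -5.4 -16. ]
3.8 [519. -78.] [ -2.3 -14.6]
4.03 [520. -62.] [  1.2 -15.6]
4.26 [526. -47.] [  5.3 -15.7]
4.49 [535. -32.] [  9.5 -14.6]
4.72 [549. -20.] [ 13.6 -12.2]
```

```bash
python3 -m inch '[[[22,-9,0],[0,0,0]],[[13.6,31,0],[0,0,0]],[[13.6,31,0],[0,0,0]],[[13.6,31,0],[0,0,0]],[[13.6,31,0],[0,0,0]],[[0,0,0],[0,0,0]],[[-10,4.5,0],[0,0,0]],[[-10,4.5,0],[0,0,0]],[[-16,9.8,0],[0,0,0]],[[-17,5.4,0],[0,0,0]]]'
python3 -m inch '[[[-13.3,2.3,0],[0,0,0]],[[-14.4,-0.6,0],[0,0,0]],[[-14.8,-4,0],[0,0,0]],[[-14.2,-7.9,0],[0,0,0]],[[-12.5,-11.8,0],[0,0,0]],[[-9.4,-15.3,0],[0,0,0]],[[-5.4,-16,0],[0,0,0]],[[-2.3,-14.6,0],[0,0,0]],[[1.2,-15.6,0],[0,0,0]],[[5.3,-15.7,0],[0,0,0]]]'
python3 -m inch '[[[9.5,-14.6,0],[0,0,0]],[[13,-12,0],[0,0,0]],[[0,0,0],[0,0,0]],[[0,0,0],[0,0,0]],[[0,0,0],[0,0,0]],[[0,0,0],[0,0,0]],[[0,0,0],[0,0,0]]]'
python3 - <<'E'
from arc import *
import cv2
s=ctrl.state();th=4.7
show([(th,1,22,68,0),(th,-1,22,68,1)]+[(t,-1,0,68,1) for t in np.arange(th,2.9,-.22)],s["eef_pos"][:2])
a=cam("top")["color"][155:255,225:365,::-1]; b=cam("scene")["color"][170:255,205:370,::-1]
a=cv2.resize(a,(560,400),interpolation=cv2.INTER_CUBIC);b=cv2.resize(b,(388,200),interpolation=cv2.INTER_CUBIC)
c=np.zeros((600,560,3),np.uint8);c[:400]=cv2.convertScaleAbs(a,alpha=1.4);c[400:,:388]=b
cv2.imwrite("pics/v4.png",c)
E
```

```text
t: 12.5
eef_pos: [605.0, -144.1, 85.5]
tool_rot: [-3.14, -0.002, -0.007]
contact_force: [5.1, 3.6, -1.0]
opening: 0.005
grip_force: 2.7
t: 13.5
eef_pos: [522.1, -46.7, 85.6]
tool_rot: [3.14, 0.002, -0.004]
contact_force: [-0.2, -6.3, 0.4]
opening: 0.001
grip_force: 2.3
t: 14.2
eef_pos: [546.1, -20.1, 85.2]
tool_rot: [-3.142, 0.001, 0.003]
contact_force: [-3.6, 0.5, -0.0]
opening: 0.001
grip_force: 1.4
4.7 [527. -28.] [-19.4   8.2]
4.7 [ 574. -156.] [ 47.2 127.5]
4.7 [ 595. -148.] [20.6 -7.6]
4.48 [ 609. -147.] [14.  -1.5]
4.26 [ 623. -142.] [14.1 -4.8]
4.04 [ 636. -133.] [13.3 -8.4]
3.82 [ 647. -121.] [ 11.5 -11.9]
3.6 [ 656. -106.] [  8.5 -15. ]
3.38 [661. -91.] [  4.8 -15. ]
3.16 [663. -77.] [  2. -14.]
2.94 [662. -62.] [ -1.2 -15. ]
```

View pics/v4.png

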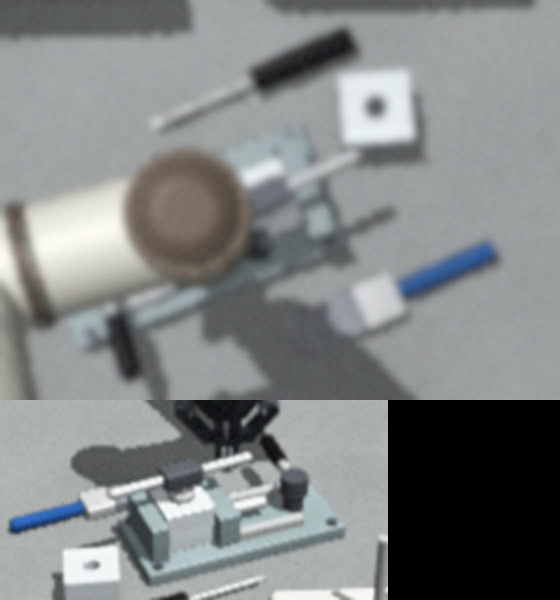

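The bar lies along the vise axis, with its free end at crop (357,157), so the tap is near 4.7. Now back a quarter turn.

```bash
python3 -m inch '[[[-19,8,0],[0,0,0]],[[11.8,32,0],[0,0,0]],[[11.8,32,0],[0,0,0]],[[11.8,32,0],[0,0,0]],[[11.8,31.5,0],[0,0,0]],[[0,0,0],[0,0,0]],[[10,-3.8,0],[0,0,0]],[[10.5,-3.8,0],[0,0,0]],[[14,-1.5,0],[0,0,0]],[[14,-4.8,0],[0,0,0]]]'
python3 -m inch '[[[13.3,-8.4,0],[0,0,0]],[[11.5,-12,0],[0,0,0]],[[8.5,-15,0],[0,0,0]],[[4.8,-15,0],[0,0,0]],[[2,-14,0],[0,0,0]],[[0,0,0],[0,0,0]],[[0,0,0],[0,0,0]],[[0,0,0],[0,0,0]],[[0,0,0],[0,0,0]],[[0,0,0],[0,0,0]]]'
python3 - <<'E'
from arc import *
s=ctrl.state();th=3.14
show([(th,-1,22,68,1),(th,1,22,68,0)]+[(t,1,0,68,0) for t in np.arange(th,6.45,.23)],s["eef_pos"][:2])
E
```

```text
t: 15.3
eef_pos: [621.6, -140.0, 84.6]
tool_rot: [-3.141, -0.002, 0.013]
contact_force: [-6.9, -0.3, 2.0]
opening: 0.001
grip_force: 2.8
t: 16.3
eef_pos: [664.3, -77.1, 85.5]
tool_rot: [-3.141, 0.0, -0.001]
contact_force: [-0.3, -0.1, 0.6]
opening: -0.002
grip_force: 0.0
3.14 [670. -97.] [ 6.  19.7]
3.14 [ 542. -143.] [-128.    45.8]
3.14 [ 535. -122.] [ -7.4 -20.7]
3.37 [ 526. -106.] [ -9.  -15.7]
3.6 [521. -91.] [ -5.  -15.6]
3.83 [519. -76.] [ -1.8 -14.7]
4.06 [521. -60.] [  1.7 -15.7]
4.29 [527. -45.] [  5.8 -15.7]
4.52 [537. -30.] [ 10.1 -14.4]
4.75 [551. -18.] [ 14.  -11.7]
4.98 [568. -11.] [17.2 -7.8]
5.21 [583.  -7.] [14.7 -3.7]
5.44 [597.  -6.] [13.9 -1. ]
5.67 [611.  -8.] [14.7  2.1]
5.9 [626. -14.] [14.7  5.8]
6.13 [639. -24.] [13.6  9.8]
6.36 [651. -37.] [11.2 13.5]
```

```bash
python3 -m inch '[[[6,20,0],[0,0,0]],[[-32,11.5,0],[0,0,0]],[[-32,11.5,0],[0,0,0]],[[-32,11.5,0],[0,0,0]],[[-32,11.5,0],[0,0,0]],[[0,0,0],[0,0,0]],[[-3.7,-10,0],[0,0,0]],[[-3.7,-10.5,0],[0,0,0]],[[-9,-15.7,0],[0,0,0]],[[-5,-15.6,0],[0,0,0]]]'
python3 -m inch '[[[-1.8,-14.7,0],[0,0,0]],[[1.7,-15.7,0],[0,0,0]],[[5.8,-15.7,0],[0,0,0]],[[10,-14.4,0],[0,0,0]],[[14,-11.7,0],[0,0,0]],[[17.2,-7.8,0],[0,0,0]],[[14.7,-3.7,0],[0,0,0]],[[14,-1,0],[0,0,0]],[[14.7,2.1,0],[0,0,0]],[[0,0,0],[0,0,0]]]'
python3 -m inch '[[[7.3,2.9,0],[0,0,0]],[[7.3,2.9,0],[0,0,0]],[[6.8,4.9,0],[0,0,0]],[[0,0,0],[0,0,0]]]'
python3 -m inch '[[[6.8,4.9,0],[0,0,0]],[[3,3.5,0],[0,0,0]],[[0,0,0],[0,0,0]]]'
```

```text
t: 17.3
eef_pos: [523.2, -90.3, 86.1]
tool_rot: [3.14, 0.003, 0.008]
contact_force: [3.8, -6.6, -1.4]
opening: 0.002
grip_force: 2.9
t: 18.3
eef_pos: [610.2, -7.7, 83.7]
tool_rot: [3.141, 0.001, -0.008]
contact_force: [-2.8, 0.4, -0.0]
opening: -0.002
grip_force: 1.0
t: 18.7
eef_pos: [630.8, -18.5, 84.2]
tool_rot: [-3.141, 0.0, 0.006]
contact_force: [-3.8, 1.7, -0.8]
opening: -0.002
grip_force: 1.7
t: 19.0
eef_pos: [641.5, -26.9, 84.8]
tool_rot: [-3.141, -0.0, 0.002]
contact_force: [-4.4, 3.2, -0.8]
opening: 0.001
grip_force: 1.8
```

Now at about 6.15; press on to the stop.

```bash
python3 -m inch '[[[3,3.5,0],[0,0,0]],[[2.5,3.5,0],[0,0,0]],[[0,0,0],[0,0,0]]]'
python3 -m inch '[[[2,3,0],[0,0,0]],[[0,0,0],[0,0,0]],[[0,0,0],[0,0,0]]]'
```

```text
t: 19.3
eef_pos: [647.5, -34.1, 85.3]
tool_rot: [-3.141, -0.001, -0.0]
contact_force: [-4.2, 2.9, -1.1]
opening: -0.003
grip_force: 1.7
t: 19.6
eef_pos: [648.5, -36.1, 85.0]
tool_rot: [-3.14, -0.001, 0.003]
contact_force: [-5.9, 5.4, -0.3]
opening: -0.001
grip_force: 3.6
```

```bash
python3 -m inch '[[[1,3,0],[0,0,0]],[[0,0,0],[0,0,0]],[[0,0,0],[0,0,0]]]'
python3 -m inch '[[[0.5,1.5,0],[0,0,0]],[[0,0,0],[0,0,0]],[[0,0,0],[0,0,0]]]'
```

```text
t: 19.9
eef_pos: [649.1, -37.6, 84.9]
tool_rot: [-3.138, -0.001, 0.004]
contact_force: [-7.7, 11.0, 0.7]
opening: -0.001
grip_force: 6.2
t: 20.2
eef_pos: [649.3, -38.2, 84.8]
tool_rot: [-3.137, -0.002, 0.005]
contact_force: [-8.3, 14.0, 0.9]
opening: 0.004
grip_force: 7.6
```

The push force is well past friction, so the tap is against its stop. Back off, rise clear and look.

```bash
python3 -m inch '[[[-2,-10,0],[0,0,0]],[[-3,-18,0],[0,0,0]],[[0,0,-40],[0,0,0]],[[0,0,-40],[0,0,0]],[[0,0,-40],[0,0,0]],[[0,-40,0],[0,0,0]],[[0,-40,0],[0,0,0]],[[0,-40,0],[0,0,0]],[[0,-40,0],[0,0,0]],[[0,0,0],[0,0,0]]]'
python3 -m inch '[[[0,0,0],[0,0,0]],[[0,0,0],[0,0,0]],[[0,0,0],[0,0,0]]]'
python3 - <<'E'
from h import *
import cv2
a=cam("top")["color"][155:255,225:365,::-1]; b=cam("scene")["color"][170:255,205:370,::-1]
a=cv2.resize(a,(560,400),interpolation=cv2.INTER_CUBIC);b=cv2.resize(b,(388,200),interpolation=cv2.INTER_CUBIC)
c=np.zeros((600,560,3),np.uint8);c[:400]=cv2.convertScaleAbs(a,alpha=1.4);c[400:,:388]=b
cv2.imwrite("pics/v5.png",c)
E
```

```text
t: 21.2
eef_pos: [647.1, 151.1, 206.1]
tool_rot: [-3.14, -0.009, -0.007]
contact_force: [0.4, 0.3, -0.0]
opening: -0.002
grip_force: 0.0
t: 21.5
eef_pos: [646.4, 144.8, 205.7]
tool_rot: [-3.142, 0.002, -0.002]
contact_force: [0.1, 0.2, -1.3]
opening: 0.001
grip_force: 0.0
```

View pics/v5.png

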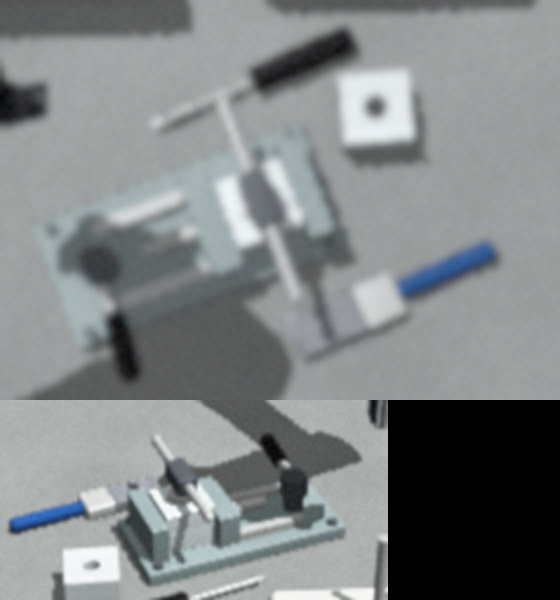

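The bar ends at crop (222,97) and (293,297) put it along the vise's x axis, home. The lever is still shut, grip at (123,350).

```bash
python3 -c "
from cell import ctrl; print(ctrl.hand_in())"
```

```text
the job is handed in; nothing more can be done
None
```

I handed the job in at about 21.5 s: the vise is shut and the tap is home against its stop after both half-turn and quarter-back passes. The arm never went near the beaker or the rack; the two quarter-turn-back stops were judged from the arm's position rather than a picture.

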